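# Shut and lock the incubator's access panel

## Robot

A 6-joint arm with a two-finger parallel gripper is mounted at the origin on a cart in front of the work surface, level with it; the furniture and walls round the work are solid. World frame = base frame: x ahead of the robot, y to its left, z up, the work surface at z = 0. Lengths are in mm, angles in rad, forces in N, time in s.
With the tool pointing down it reaches from about 350 to 725 mm from the base axis. Payload 6 kg.
Tool frame: the origin (TCP) lies midway between the tips of the shut fingers; the grasp point (between the pads) lies 19 mm behind it; z points along the fingers, y is the line along which they close (so a half turn about z gives the same grasp; the last joint's range is limited). The gripper opens to 85 mm and grips with 20 to 120 N. Pads are 22 mm wide; open, the fingers measure 114 mm over their backs; the gripper's body (76 mm by 85 mm) begins 54 mm behind the grasp point. The pads swing forward as they close: fully open they stand 13 mm farther back than shut.
Start: joints at [1.661, 0.04, 0.085, 0, -1.615, -0.334], TCP at [144.81, 582.24, 231.261] pointing down, gripper open.
Joint ranges: [-2.56, 2.56], [-1.29, 2.01], [-1.08, 1.49], [-3.29, 1.98], [-2.81, -0.18], [-2.99, 2.99]. Speed limits (rad/s): [2.57, 2.57, 3.01, 3.14, 3.14, 3.14].

## Interface

Orientations are given as a 3x3 rotation matrix whose columns are the frame's x, y, z axes.
In Python, from rig import * gives the robot as it stands.
- The arm moves only by the shell command python3 -m inch 'ROWS' [FORCE]. ROWS is JSON, a list of rows, each a list of 7 numbers: the shift along the tool's x, y, z in units of 50 mm (1.0 is 50 mm), then the turn, a rotation vector about the tool's x, y, z in rad, then the gripper command: -1 is shut, 1 is fully open, values between are in proportion. A call has 1 to 5 rows; each row is the pose to reach, as a shift and turn from the pose commanded when the call began, along the tool's axes at that moment; what a row does not reach only later rows make up. A row lasts 1/8 s, in which the tool goes at most 62.5 mm and 10.7 degrees, less where a joint would pass 70% of its speed; a pose out of reach is approached as far as the arm can. A call with a gripper value outside its range is refused whole. The fingers move at their own pace and stop on an object; FORCE is the grip in N (left out, the last holds). Time passes only in rows, so rows that repeat a pose let the fingers close. It gives the time, the measured TCP pose, the force, the opening and the grip force at its end, in the units of the state.
- sense(): the state, without advancing time (a new reading comes with each control period).
- snapshot(name): name is "side" or "top"; returns (picture, depth): 480x640x3 uint8, red, green, blue; 480x640 float32, mm along the optical axis (not along the pixel's ray), 0 where there is no reading.
- camera_params(name): a dict with "vfov" (degrees; the focal length in pixels is half the picture's height over the tangent of half this angle, whatever the lens; pixels are square), "cx", "cy" (the principal point, pixels), "k1" (the pictures are not rectified: a ray, as slopes to the right and down, at radius r is drawn at 1 + k1 r^2 times it, then the intrinsics apply), "origin" and "attitude" of the camera in the world. Camera axes: x right, y up, looking along -z (the intrinsics and any distortion apply to the point x, -y, -z); pixel columns grow to the right and rows downward; lengths in mm; the calibration is good to about 2 mm. A picture is of the moment at which its call begins. camera_params takes no time and is no camera call.
- job_done(): hands the job in; it is judged then, once.
The state is a dict: "t": time; "qpos": joint angles; "joint_vel": joint speeds; "joint_torque": joint torques, N m; "tool_pos": TCP position; "eef_rot": TCP orientation; "ft_force": force on the tool from outside, world axes, zero at the start; "moment": the same for the moment, N m; "grip_width": finger opening in mm; "grasp_force": force on a finger pad.
Only numpy, scipy, OpenCV 4.12 (cv2) and the standard library are available. Lean on these libraries where they do the work, as an engineer would, in place of code of your own. Each camera call takes 0.05 s, during which the arm holds its last target. There are 200 camera calls.

## Task

The hinged top panel of the small bench incubator stands ajar on its springy hinge. Put your fingertips into the wide slot of its quarter-turn cam fastener, press the panel fully down on its seal and, still pressing, turn the fastener a quarter turn clockwise (seen from above) until the slot lies crosswise and the panel stays locked down when you let go. Only push with the fingers: do not grip the fastener, wrench it hard or pull the panel open, and leave the things lying round about where they are.

Things in the scene. Friction and masses are not known exactly. Their poses are not given: they have to be found in the camera images.
- housing: bench incubator, a grey box fixed to the table, 220 mm deep (x), 260 wide (y), rim 100 above the table; origin: centre of its underside. Its x axis points from its front (control strip, robot side) to its rear (hinge side), y to its left, z up. Its white hinged top panel, 236 x 280 mm, carries the fastener. Hinge line: along y at x = +110, z = 106 mm
- panel (a joint): panel angle, rad. 0 = level, down on its seal, as the locked fastener holds it; grows as the front rises; hard stop at -0.03 (seal squeezed). A spring hinge floats it at about 0.15 (front edge 35 mm up) unless held or locked; 4 to 7 N pressed on the fastener brings it down; let go unlocked, it rises again
- fastener (a joint): fastener angle, rad. 0 = slot along housing x, unlocked (starts 0 to 0.3); grows clockwise from above; 1.57 = slot along housing y, locked; stop at 1.62. Stays where left; turning takes about 0.1 N m (3 N at 30 mm radius). Beyond about 0.8 the tongue under the panel passes below the housing's keeper only if the panel is pressed to 0 or below, else it is blocked
- slot (a point): centre of the slot's floor, on the turning axis; x along the slot, z up the axis. With the panel down: x -45, y 0, z 122.5 mm in the housing frame; it rises with the panel. The fastener is a smooth bare-metal disc 100 mm across; two dark D-shaped cheeks stand 14 mm above the slot floor and leave a slot 40 mm wide, 14 deep, 92 long, open at both ends
- bottle_white: loose bystander: small empty white bottle without cap, 37 mm across, 74 mm tall, standing in front of the incubator; origin at the centre of its underside
- blue_cap: loose bystander: blue screw cap, 53 mm across, 26 mm tall, in front of the incubator; origin at the centre of its underside
- petri_3: loose bystander: petri dish, 69 mm across, 15 mm tall, to the right of the incubator; origin at the centre of its underside
- cap_white: loose bystander: white screw cap, 26 mm across, 16 mm tall, behind the incubator; origin at the centre of its underside
- tape_roll: loose bystander: roll of tape lying flat, 98 mm across, 25 mm tall, on the right of the table; origin at the centre of its underside
- forceps: loose bystander: steel forceps lying flat, 132 mm long, on the right near the front edge; origin at the centre of its underside
- scissors: loose bystander: scissors lying flat, 199 mm long, on the left near the front edge; origin at the centre of its underside
- panel_front (a point): middle of the panel's front edge, on its top face (228 mm from the hinge line): 116 mm above the table when the panel is down, about 150 when it floats ajar

How it is judged:
By the outcome, as a careful person would: the job done as asked, in the order asked, and still so for the second after the job is handed in, with the robot touching nothing.
It also fails if it takes over 43 s, if anything falls off the work surface, if the arm or the gripper's body presses on something with over 40 N, if the wrist force passes 120 N, or if a joint passes its speed limit or range.

## Working session

There is one attempt and no reset: what is moved stays moved. The work goes in short steps, Python scripts to look and compute and a shell command to move; the robot and the scene stay as the last step left them, time stands still between calls to the robot, and variables do not carry over. Pictures are saved under pics/ and viewed, at most 10 in all, crops included, and the job is handed in when it is done.

```bash
mkdir -p pics; ls; cat > h.py <<'E'
from rig import *
import numpy as np, cv2
def K(n):
    p=camera_params(n); f=240/np.tan(np.radians(p['vfov'])/2); return p,f
def rays(n,uv):
    p,f=K(n); uv=np.atleast_2d(np.array(uv,float))
    d=np.stack([(uv[:,0]-p['cx'])/f,(uv[:,1]-p['cy'])/f],1); s=d.copy()
    for _ in range(30): s=d/(1+p['k1']*(s**2).sum(1,keepdims=True))
    c=np.c_[s[:,0],-s[:,1],-np.ones(len(s))]
    return np.array(p['origin']),c@np.array(p['attitude']).T
def plane(n,uv,z):
    o,r=rays(n,uv); z=np.atleast_1d(z); return o+r*((z-o[2])/r[:,2])[:,None]
def bydepth(n,uv,dep):
    o,r=rays(n,uv); return o+r*np.array([dep[int(v),int(u)] for u,v in np.atleast_2d(uv)])[:,None]
E
python3 - <<'E'
from h import *
for n in('top','side'):
    im,d=snapshot(n); cv2.imwrite(f'pics/{n}0.png',im[:,:,::-1]); np.save(f'{n}0.npy',d); print(n,camera_params(n))
s=sense();print(s['t'],s['tool_pos'],s['eef_rot'],s['ft_force'],s['grip_width'])
E
```

```text
pics
top {'vfov': 54.260346456197865, 'cx': 313.6028089129854, 'cy': 239.20672888211882, 'k1': 0.024323931198413182, 'origin': array([ 467.85844992,  -56.61141254, 1624.20787779]), 'attitude': array([[ 0.02157666,  0.99857848, -0.04873867],
       [-0.9997474 ,  0.02124378, -0.00733753],
       [-0.0062917 ,  0.04888467,  0.99878461]])}
side {'vfov': 53.475174977398254, 'cx': 319.8017465723222, 'cy': 241.8937916998844, 'k1': 0.006763958248235636, 'origin': array([260.25459959, 876.93514947, 827.94499395]), 'attitude': array([[-0.94764357,  0.20883887, -0.241574  ],
       [-0.31868833, -0.57056951,  0.75689377],
       [ 0.02023408,  0.79425233,  0.60725104]])}
0.1 [144.68599865 581.99954636 230.35584398] [[ 9.70427409e-01 -2.41392987e-01 -2.62609055e-04]
 [-2.41393093e-01 -9.70426086e-01 -1.60844325e-03]
 [ 1.33424242e-04  1.62426943e-03 -9.99998672e-01]] [0.00861288 0.1083655  0.22439014] 85.23670375113356
```

View pics/top0.png

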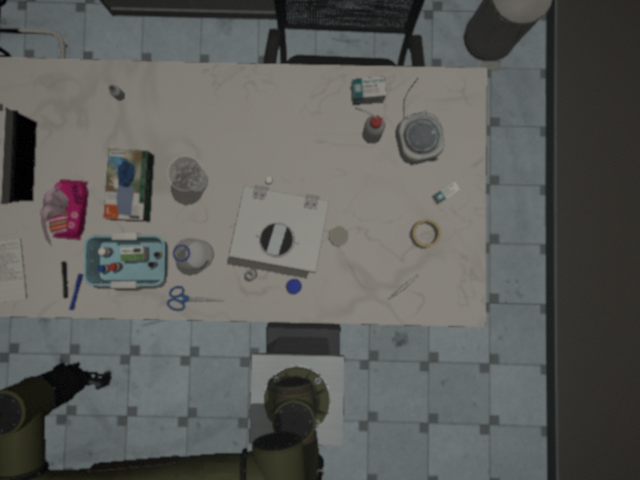

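View pics/side0.png

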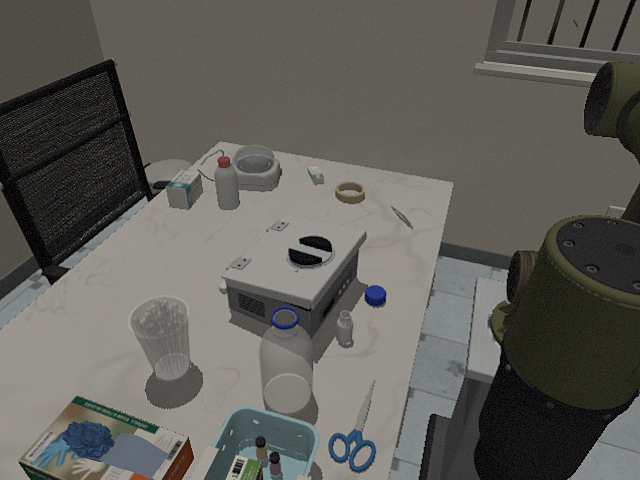

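The top view shows the white panel at about (278,228), with the fastener at about (276,239). Its two dark cheeks sit either side of a light slot that runs roughly up the image. In the side view the fastener is at about (310,252). Next I'll measure the cheeks and the panel.

```bash
cat > meas.py <<'E'
from h import *
def fit(n,im,d,box,thr=45):
    x0,y0,x1,y1=box; g=im.max(2).astype(int); m=np.zeros(g.shape,np.uint8); m[y0:y1,x0:x1]=(g[y0:y1,x0:x1]<thr)
    k,l,st,c=cv2.connectedComponentsWithStats(m)
    idx=[i for i in np.argsort(-st[1:,4])[:2]+1]
    out=[]
    for i in idx:
        vs,us=np.where(l==i); P=bydepth(n,np.c_[us,vs],d); P=P[d[vs,us]>0]
        out.append((st[i,4],c[i].round(1),np.median(P,0).round(1),P)); print(n,*out[-1][:3])
    return out
E
python3 - <<'E'
from meas import *
for n,box in(('top',(255,218,298,260)),('side',(280,230,340,275))):
    im=cv2.imread(f'pics/{n}0.png')[:,:,::-1]; d=np.load(f'{n}0.npy')
    o=fit(n,im,d,box)
    a,b=[x[3].mean(0) for x in o]; m=(a+b)/2; print('mid',m.round(1),'sep',(a-b).round(1),np.linalg.norm(a-b), 'perp ang',np.degrees(np.arctan2((a-b)[1],(a-b)[0])))
# panel plane from top depth
im=cv2.imread('pics/top0.png'); d=np.load('top0.npy')
m=np.zeros(d.shape,np.uint8); m[180:275,225:330]=1
vs,us=np.where(m); P=bydepth('top',np.c_[us,vs],d); ok=(P[:,2]>95)&(P[:,2]<175)
mm=np.zeros_like(m); mm[vs[ok],us[ok]]=255
k,l,st,c=cv2.connectedComponentsWithStats(mm); i=1+np.argmax(st[1:,4]); mm=(l==i).astype(np.uint8)
vs,us=np.where(mm); P=bydepth('top',np.c_[us,vs],d)
A=np.c_[P[:,:2],np.ones(len(P))]; co=np.linalg.lstsq(A,P[:,2],rcond=None)[0]
for _ in range(5):
    r=P[:,2]-A@co; g=abs(r)<4; co=np.linalg.lstsq(A[g],P[g,2],rcond=None)[0]
print('plane',co,g.mean(),'tilt',np.hypot(*co[:2]),'uphill dir',np.degrees(np.arctan2(co[1],co[0])))
r=cv2.minAreaRect(P[:,:2].astype(np.float32)); print(r); B=cv2.boxPoints(r); print(np.c_[B,np.c_[B,np.ones(4)]@co].round(1))
c=cv2.resize(im[170:290,215:345],None,fx=6,fy=5,interpolation=cv2.INTER_CUBIC) if 0 else cv2.resize(im[175:285,215:340],(750,600)[::1] if 0 else (680,598),interpolation=cv2.INTER_CUBIC); cv2.imwrite('pics/topcrop.png',c)
E
```

```text
top 131 [266.1 236.2] [546.2 103.5 158.7]
top 124 [286.3 241.7] [528.7  38.5 159.9]
mid [537.6  71.3 159.3] sep [16.1 63.8 -0.8] 65.8190440578843 perp ang 75.87421790156013
side 334 [303.3 257.8] [543.1 109.1 157.6]
side 308 [316.8 242.8] [531.4  45.6 157.8]
mid [538.   77.1 156.9] sep [10.  62.4  0.1] 63.20078153557682 perp ang 80.8542457616808
plane [-1.45873567e-01  2.50086519e-02  2.15596388e+02] 0.6886162447585029 tilt 0.14800179165769603 uphill dir 170.27175194858194
((577.036376953125, 65.7871322631836), (280.0760498046875, 246.48069763183594), 80.87352752685547)
[[433.1 -52.9 151.1]
 [676.5 -92.  114.6]
 [720.9 184.5 115. ]
 [477.6 223.6 151.5]]
```

View pics/topcrop.png

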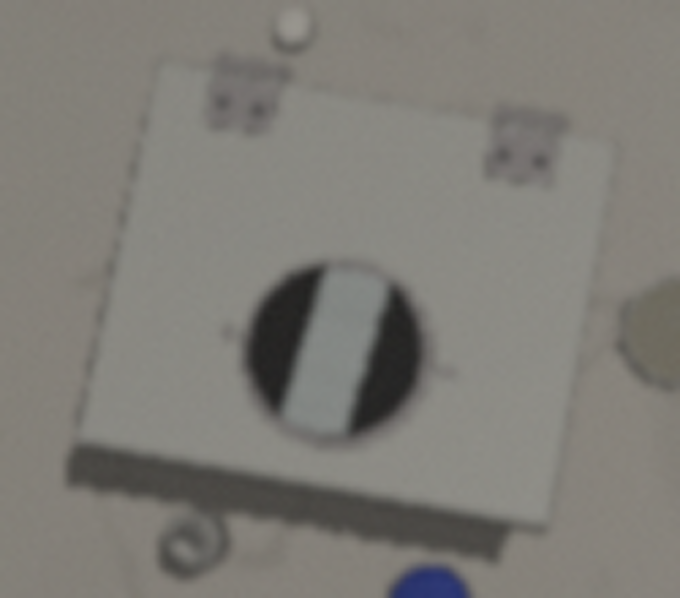

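The crop shows the slot running from about (345,270) to (318,430), a few degrees clockwise of the panel sides. I get a housing yaw of about -9.3° and a slot direction of about -14°, so the fastener starts near 0.08 rad.

The cheek tops measure 159 mm, against 159 predicted with the panel floating. The fastener centre is at about (538,72). I'll use partly spread fingers, both inside the slot and in line with it.

```bash
cat > rem.py <<'E'
from h import *; import sys
from scipy.spatial.transform import Rotation as R
def rem(x,y,z,yawx):
    s=sense(); Rt=s['eef_rot']; a=np.radians(yawx); c,sn=np.cos(a),np.sin(a)
    G=np.array([[c,sn,0],[sn,-c,0],[0,0,-1]])
    print('t',round(s['t'],2),'pos',s['tool_pos'].round(1),'yaw',np.degrees(np.arctan2(Rt[1,0],Rt[0,0])).round(1),'F',s['ft_force'].round(1),'M',s['moment'].round(2),'w',round(s['grip_width'],1),'q6',s['qpos'][5].round(2))
    print('need',((np.array([x,y,z])-s['tool_pos'])@Rt/50).round(3),R.from_matrix(Rt.T@G).as_rotvec().round(3))
if __name__=='__main__': rem(*map(float,sys.argv[1:]))
E
python3 -m inch '[[1.0,0.8,-0.8,0,0,0.16,0.2],[2.0,1.6,-0.8,0,0,0.32,0.2],[3.0,2.4,-0.8,0,0,0.47,0.2],[4.0,3.2,-0.8,0,0,0.63,0.2],[5.0,4.0,-0.8,0,0,0.785,0.2]]' && python3 rem.py 538 72 230 -104
```

```text
t: 0.72
tool_pos: [329.2, 339.9, 271.1]
eef_rot: [[0.512, -0.859, -0.0], [-0.859, -0.512, 0.0], [-0.0, 0.0, -1.0]]
ft_force: [1.1, -0.2, 0.0]
grip_width: 51.1
grasp_force: 0.0
t 0.72 pos [329.2 339.9 271.1] yaw -59.2 F [ 1.1 -0.2  0. ] M [ 0.08 -0.14  0.03] w 51.1 q6 -0.69
need [ 6.74  -0.844  0.821] [0.    0.    0.782]
```

```bash
python3 -m inch '[[1.3,-0.2,0,0,0,0.16,0.2],[2.6,-0.35,0,0,0,0.32,0.2],[3.9,-0.5,0,0,0,0.47,0.2],[5.2,-0.7,0.3,0,0,0.63,0.2],[6.5,-0.85,0.5,0,0,0.785,0.2]]' >/dev/null && python3 -m inch '[[0,0,0,0,0,0,0.2],[0,0,0,0,0,0,0.2]]' >/dev/null; python3 rem.py 538 72 230 -104; python3 - <<'E'
from h import *
for n,(x0,y0,x1,y1) in(('top',(225,185,335,285)),('side',(210,160,390,330))):
    im,d=snapshot(n); cv2.imwrite(f'pics/{n}1.png',im[:,:,::-1])
    c=cv2.resize(im[y0:y1,x0:x1,::-1],None,fx=4 if n=='top' else 3,fy=4 if n=='top' else 3,interpolation=cv2.INTER_CUBIC); cv2.imwrite(f'pics/{n}1c.png',c)
E
```

```text
t 1.6 pos [521.9  98.6 248.7] yaw -103.9 F [-0.   0.2  0.5] M [ 0.03 -0.04  0.01] w 51.1 q6 -0.81
need [ 0.439 -0.442  0.375] [ 0.001 -0.001  0.001]
```

View pics/side1c.png

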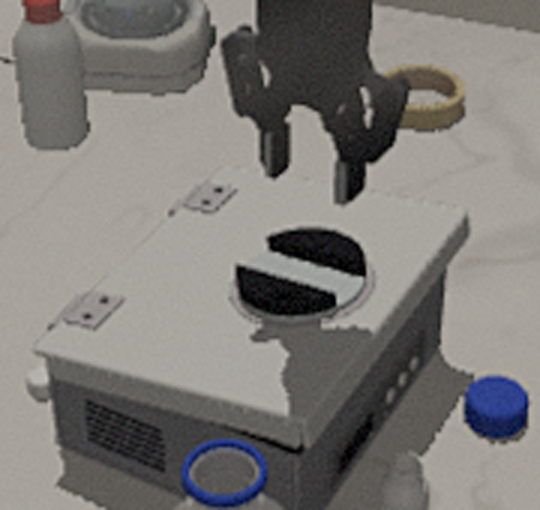

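The gripper is above the panel and right of the fastener in this view, with both fingers lined up along the slot. In the crop, the slot runs from (255,255) to (350,290). I'll centre over it and lower to just above the cheeks.

```bash
python3 -m inch '[[0.22,-0.22,0.3,0,0,0,0.2],[0.44,-0.44,0.7,0,0,0,0.2],[0.44,-0.44,1.1,0,0,0,0.2],[0.44,-0.44,1.3,0,0,0,0.2],[0.44,-0.44,1.3,0,0,0,0.2]]' >/dev/null;  python3 rem.py 537 72 145 -104; python3 - <<'E'
from h import *
for n,(x0,y0,x1,y1) in(('top',(225,185,335,285)),('side',(240,180,390,300))):
    im,d=snapshot(n)
    c=cv2.resize(im[y0:y1,x0:x1,::-1],None,fx=5,fy=5,interpolation=cv2.INTER_CUBIC); cv2.imwrite(f'pics/{n}2c.png',c)
E
```

```text
t 2.33 pos [537.6  72.4 183.4] yaw -103.9 F [0.5 1.4 0.2] M [-0.   -0.01  0.  ] w 51.3 q6 -0.75
need [0.01  0.009 0.767] [ 0.001 -0.001  0.002]
```

View pics/side2c.png

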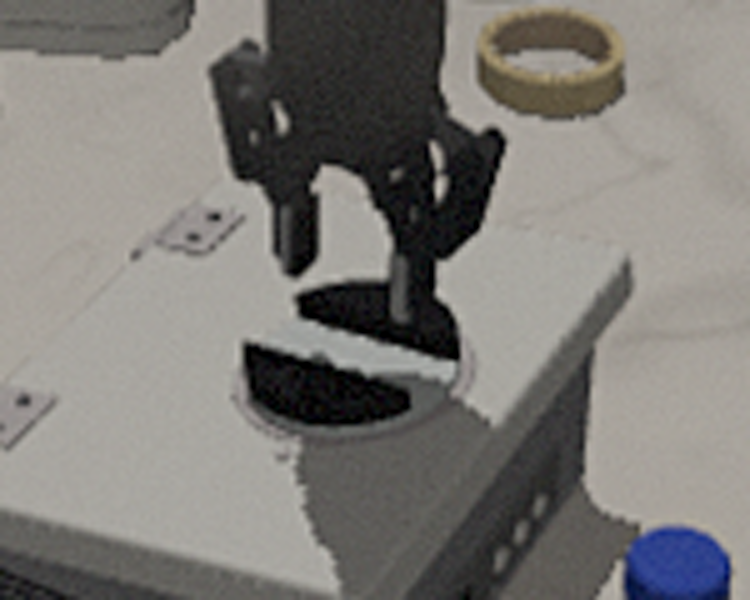

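The fingertips are at about (292,270) and (412,318) in the crop, above the slot. I'll project the model points to check the alignment.

```bash
cat > proj.py <<'E'
from h import *
def proj(n,P):
    p,f=K(n); c=(np.atleast_2d(P)-p['origin'])@np.array(p['attitude']); s=np.c_[c[:,0],-c[:,1]]/-c[:,2:]
    s=s*(1+p['k1']*(s**2).sum(1,keepdims=True)); return s*f+[p['cx'],p['cy']]
E
python3 - <<'E'
from proj import *
s=sense(); R=s['eef_rot']; T=s['tool_pos']
for back in(0,6):
  for y in(-35,-25.5,25.5,35):
    P=np.array([T+R@[sx*11,y,-back] for sx in(-1,1)]); print(back,y,((proj('side',P)-[240,180])*5).round())
# slot model, panel at .15
a=np.radians(-14); t=.15
u=np.array([np.cos(a)*1,np.sin(a),-.149]);v=np.array([-np.sin(a),np.cos(a),0])
for c in([538,72,145.4],):
  for h,nm in((0,'floor'),(14,'top')):
    P=[np.array(c)+[0,0,h]+sx*42*u+sy*20*v for sy in(-1,1) for sx in(-1,1)]
    print(nm,((proj('side',P)-[240,180])*5).round().tolist(),((proj('top',P)-[225,185])*5).round().tolist())
E
```

```text
0 -35 [[276. 281.]
 [303. 257.]]
0 -25.5 [[293. 288.]
 [321. 264.]]
0 25.5 [[389. 327.]
 [415. 302.]]
0 35 [[407. 335.]
 [434. 310.]]
6 -35 [[276. 271.]
 [303. 247.]]
6 -25.5 [[293. 278.]
 [321. 254.]]
6 25.5 [[389. 317.]
 [416. 292.]]
6 35 [[407. 324.]
 [434. 299.]]
floor [[456.0, 363.0], [303.0, 321.0], [409.0, 409.0], [254.0, 365.0]] [[269.0, 342.0], [306.0, 215.0], [208.0, 326.0], [245.0, 199.0]]
top [[457.0, 338.0], [303.0, 297.0], [409.0, 385.0], [254.0, 341.0]] [[267.0, 342.0], [304.0, 214.0], [205.0, 325.0], [243.0, 197.0]]
```

View pics/top2c.png

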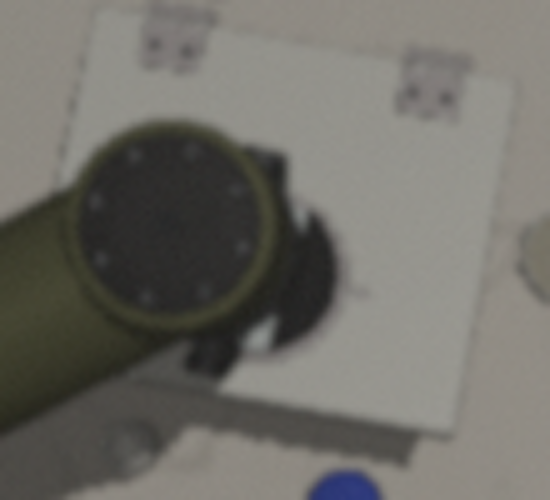

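The top view shows the wrist hiding most of the fastener, with the fingers (about (265,165) and (210,355)) along the slot. The projected slot model matches the side view to about 1 mm, and the tips sit about 6 mm behind the TCP. I'll lower into the slot.

```bash
python3 -m inch '[[0,0,0.3,0,0,0,0.2],[0,0,0.6,0,0,0,0.2],[0,0,0.7,0,0,0,0.2],[0,0,0.76,0,0,0,0.2],[0,0,0.76,0,0,0,0.2]]' >/dev/null;  python3 rem.py 534.5 72.7 114 -104; python3 -m inch '[[0,0.02,0.1,0,0,0,0.2],[0,0.04,0.2,0,0,0,0.2],[0,0.06,0.3,0,0,0,0.2],[0,0.06,0.3,0,0,0,0.2]]' >/dev/null;  python3 rem.py 534.5 72.7 114 -104
```

```text
t 3.05 pos [538.1  72.1 146.2] yaw -103.9 F [0.8 0.1 0. ] M [ 0.02 -0.02  0.03] w 51.5 q6 -0.75
need [0.006 0.073 0.644] [-0.    -0.     0.001]
t 3.55 pos [534.9  72.9 130.7] yaw -103.9 F [ 0.3 -0.4  1. ] M [-0.   -0.01 -0.02] w 51.3 q6 -0.75
need [0.006 0.007 0.335] [ 0.    -0.     0.001]
```

```bash
python3 -m inch '[[0,0,0.1,0,0,0,0.2],[0,0,0.2,0,0,0,0.2],[0,0,0.24,0,0,0,0.2],[0,0,0.24,0,0,0,0.2]]' >/dev/null;  python3 rem.py 534.5 72.7 114 -104; python3 -m inch '[[0,0,0.05,0,0,0,0.2],[0,0,0.1,0,0,0,0.2],[0,0,0.1,0,0,0,0.2]]' >/dev/null;  python3 rem.py 534.5 72.7 114 -104
```

```text
t 4.05 pos [535.1  72.9 119.3] yaw -103.9 F [-2.1  0.4  4.2] M [0.13 0.61 0.05] w 51.3 q6 -0.75
need [0.007 0.011 0.105] [-0.    -0.     0.001]
t 4.42 pos [535.5  72.9 115.4] yaw -103.9 F [-3.5 -0.1  8.4] M [ 0.05  1.1  -0.  ] w 51.1 q6 -0.75
need [0.008 0.019 0.028] [-0.002  0.     0.002]
```

```bash
python3 -m inch '[[0,0,0.04,0,0,0,0.2],[0,0,0.08,0,0,0,0.2],[0,0,0.08,0,0,0,0.2]]' >/dev/null;  python3 rem.py 534.5 72.7 112 -104; cat > tilt.py <<'E'
from proj import *
im,d=snapshot('side')
# panel plane height at points in housing frame via side depth
a=np.radians(-9.3); c=np.array([577.5,65.8]); u=np.array([np.cos(a),np.sin(a)]); v=np.array([-u[1],u[0]])
vs,us=np.mgrid[210:310,215:375]; P=bydepth('side',np.c_[us.ravel(),vs.ravel()],d)
h=np.c_[(P[:,:2]-c)@u,(P[:,:2]-c)@v]; ok=(P[:,2]>100)&(P[:,2]<165)&(abs(h[:,0])<105)&(abs(h[:,1])<125)&(np.hypot(h[:,0]+45,h[:,1])>60)
A=np.c_[h[ok],np.ones(ok.sum())]; z=P[ok,2]; co=np.linalg.lstsq(A,z,rcond=None)[0]
for _ in range(8):
    g=abs(z-A@co)<3; co=np.linalg.lstsq(A[g],z[g],rcond=None)[0]
print('tilt x',-co[0].round(4),'tilt y',co[1].round(4),'front z',(co[2]-118*co[0]).round(1),'inl',g.mean().round(2),ok.sum())
cv2.imwrite('pics/side_now.png',cv2.resize(im[190:310,230:380,::-1],None,fx=5,fy=5,interpolation=cv2.INTER_CUBIC))
E
python3 tilt.py
```

```text
t 4.8 pos [536.2  72.7 115. ] yaw -103.9 F [-11.7   1.8  20.7] M [0.21 3.52 0.03] w 51.1 q6 -0.75
need [0.008 0.033 0.059] [-0.005  0.001  0.002]
tilt x -0.0317 tilt y -0.0006 front z 109.8 inl 0.95 3790
```

```bash
cp pics/side_now.png pics/side3c.png
```

```text
(no output)
```

View pics/side3c.png

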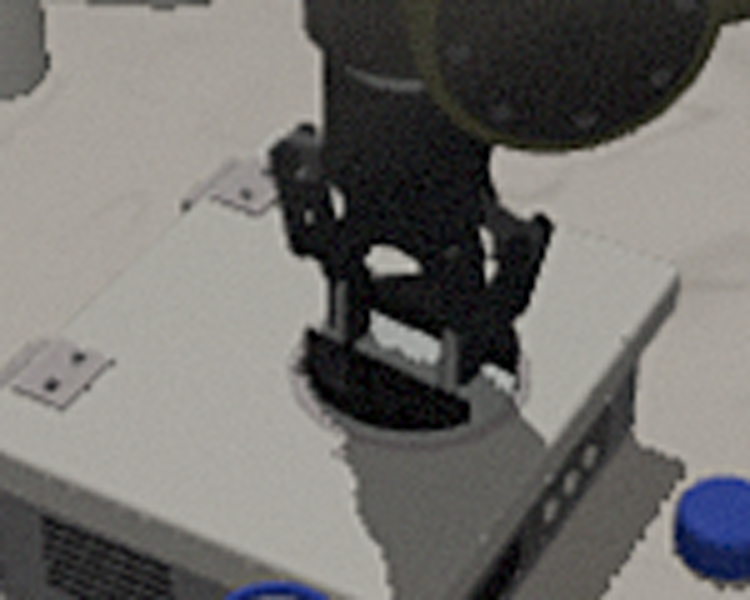

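The panel is fully pressed: its tilt is -0.03 and the front edge is 110 mm up, both fingers are in the slot on either side of (400,360), and the push is 20 N. I'll ease to about 12 N, then turn.

```bash
python3 -m inch '[[0,0.02,-0.05,0,0,0,0.2],[0,0.02,-0.05,0,0,0.06,0.2],[0,0.02,-0.05,0,0,0.12,0.2],[0,0.02,-0.05,0,0,0.18,0.2],[0,0.02,-0.05,0,0,0.24,0.2]]' >/dev/null;  python3 rem.py 534.5 72.7 115 -104; python3 -m inch '[[0,0,0,0,0,0.06,0.2],[0,0,0,0,0,0.12,0.2],[0,0,0,0,0,0.18,0.2],[0,0,0,0,0,0.24,0.2]]' >/dev/null;  python3 rem.py 534.5 72.7 115 -104
```

```text
t 5.47 pos [536.4  73.8 115.3] yaw -117.7 F [1.4 1.6 8.5] M [ 0.43 -0.81  0.1 ] w 51.3 q6 -0.99
need [0.037 0.024 0.005] [-0.006  0.004 -0.24 ]
t 5.97 pos [536.6  73.6 115.2] yaw -131.5 F [2.8 2.4 7.2] M [ 0.28 -1.32  0.06] w 51.0 q6 -1.23
need [0.041 0.02  0.005] [-0.006  0.004 -0.48 ]
```

```bash
python3 -m inch '[[0.03,0.01,0.02,0,0,0.08,0.2],[0.03,0.01,0.02,0,0,0.16,0.2],[0.03,0.01,0.02,0,0,0.24,0.2],[0.03,0.01,0.02,0,0,0.32,0.2]]' >/dev/null;  python3 rem.py 534.5 72.7 115 -104; python3 tilt.py; cp pics/side_now.png pics/side4c.png
```

```text
t 6.47 pos [535.9  72.3 115. ] yaw -149.9 F [ 3.3 -1.7  9.1] M [-0.44 -1.45  0.08] w 51.6 q6 -1.55
need [ 0.02  0.02 -0.  ] [-0.007  0.006 -0.801]
tilt x -0.0318 tilt y -0.0007 front z 109.8 inl 0.96 4358
```

View pics/side4c.png

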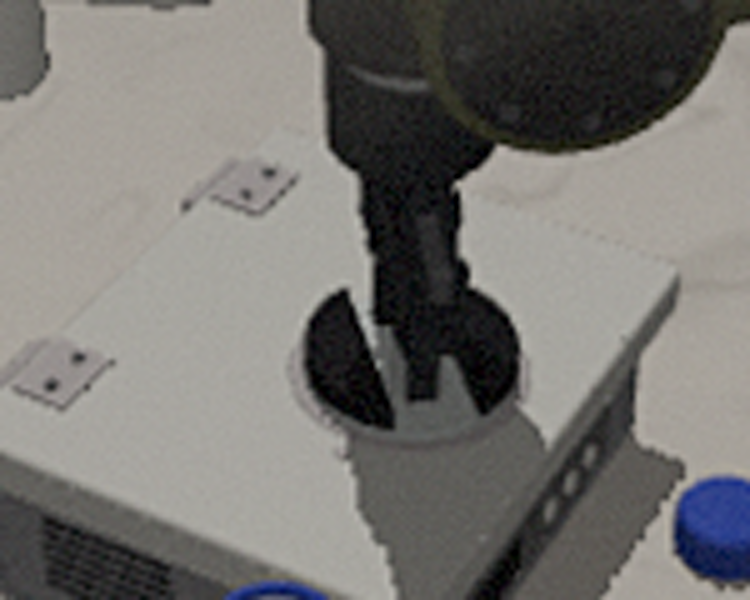

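The slot has turned with the fingers and now runs from (365,310) to (430,420). The panel is still fully down (tilt -0.032). I'll keep turning.

```bash
python3 -m inch '[[0.01,0.01,0.01,0,0,0.08,0.2],[0.01,0.01,0.01,0,0,0.16,0.2],[0.01,0.01,0.01,0,0,0.24,0.2],[0.01,0.01,0.01,0,0,0.32,0.2]]' >/dev/null;  python3 rem.py 534.5 72.7 115 170.7;  python3 -m inch '[[0,0,0,0,0,0.08,0.2],[0,0,0,0,0,0.16,0.2],[0,0,0,0,0,0.24,0.2],[0,0,0,0,0,0.32,0.2]]' >/dev/null;  python3 rem.py 534.5 72.7 115 170.7
```

```text
t 7.03 pos [535.2  71.9 114.8] yaw -168.2 F [ 4.3 -2.8  9.8] M [-1.27 -1.63  0.06] w 51.2 q6 -1.88
need [ 0.01   0.019 -0.004] [-0.001  0.009  0.368]
t 7.53 pos [534.9  71.8 114.6] yaw 173.4 F [ 1.6 -3.3 10.9] M [-1.07 -0.89  0.12] w 51.5 q6 -2.2
need [ 0.009  0.018 -0.008] [0.    0.008 0.047]
```

```bash
python3 -m inch '[[0,0,0,0,0,0.04,0.2],[0,0,0,0,0,0.08,0.2],[0,0,0,0,0,0.12,0.2],[0,0,0,0,0,0.12,0.2]]' >/dev/null;  python3 rem.py 534.5 72.7 115 170.7; python3 tilt.py; cp pics/side_now.png pics/side5c.png
```

```text
t 8.03 pos [534.6  71.9 114.6] yaw 166.7 F [ 0.1 -2.3 12. ] M [-0.75 -0.57 -0.12] w 51.0 q6 -2.31
need [ 0.005  0.014 -0.007] [ 0.001  0.007 -0.07 ]
tilt x -0.032 tilt y -0.0011 front z 109.8 inl 0.95 4140
```

View pics/side5c.png

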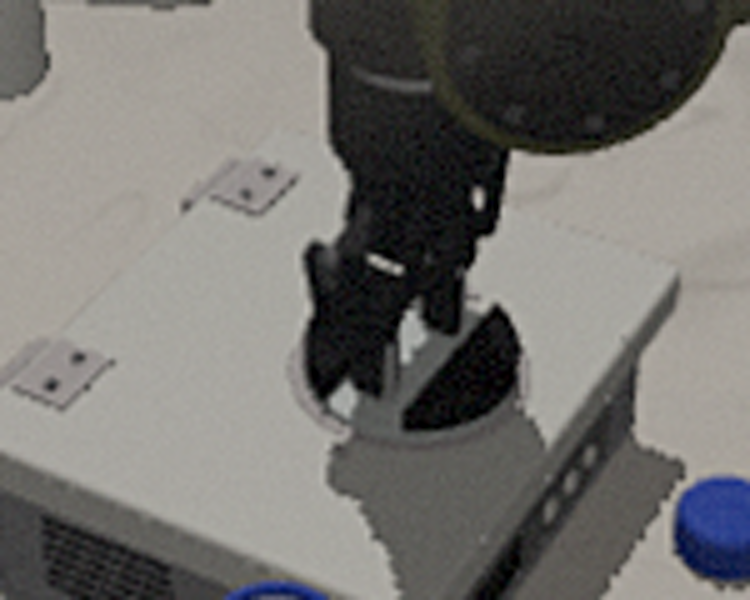

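The slot is now nearly crosswise. The front cheek's top edge runs from (402,400) to (495,305) in the crop. I'll work out its angle against the panel's front edge.

```bash
cat > ang.py <<'E'
from proj import *
im,d=snapshot('side'); g=im.max(2).astype(int)
# cheek mask: dark pixels right of the front finger, restrict to z>126 & in the disc & housing-x front half
vs,us=np.mgrid[240:282,285:340]; vs=vs.ravel();us=us.ravel()
P=plane('side',np.c_[us,vs],float(__import__('sys').argv[1])); a=np.radians(-9.3); u=np.array([np.cos(a),np.sin(a)]);v=np.array([-u[1],u[0]])
h=np.c_[(P[:,:2]-[534.5,72.5])@u,(P[:,:2]-[534.5,72.5])@v]
dark=g[vs,us]<45
# per row in v: max x of dark within front cheek
pts=[]
for y in np.arange(-30,20,3):
    s=dark&(abs(h[:,1]-y)<2)&(h[:,0]<-8)&(h[:,0]>-55)
    if s.sum()>3: pts.append((y,np.sort(h[s,0])[-2]))
pts=np.array(pts); print(pts.round(1).tolist())
E
python3 ang.py 132
python3 - <<'E'
from h import *
P=plane('side',[[230+402/5,190+400/5],[230+495/5,190+305/5]],132); e=P[1]-P[0]; print(P.round(1),'edge dir',np.degrees(np.arctan2(e[1],e[0])))
# distance of slot centre from the edge
n=np.array([-e[1],e[0]])/np.hypot(e[0],e[1]); print(n@(np.array([534.5,72.5])-P[0][:2]))
E
```

```text
[[-30.0, -25.6], [-27.0, -21.5], [-24.0, -11.4], [-21.0, -11.4], [-18.0, -11.1], [-15.0, -10.8], [-12.0, -10.8], [-9.0, -23.9], [-6.0, -25.6], [-3.0, -23.6], [0.0, -23.3], [3.0, -22.9], [6.0, -22.9], [9.0, -22.6], [12.0, -22.3], [15.0, -22.3], [18.0, -23.9]]
[[523.9 114.6 132. ]
 [505.6  35.4 132. ]] edge dir -103.02604857479916
19.808812505371407
```

The measured edge puts the fastener at about 1.6 rad, locked and near its stop, and the slot half-width comes out at 19.8 mm against the nominal 20. I'll release straight up, easing the turn off once the tips are clear of the floor.

```bash
python3 -m inch '[[0,0,-0.05,0,0,0,0.2],[0,0,-0.12,0,0,-0.02,0.2],[0,0,-0.18,0,0,-0.06,0.2],[0,0,-0.22,0,0,-0.1,0.2],[0,0,-0.24,0,0,-0.14,0.2]]' >/dev/null;  python3 rem.py 534.5 72.7 125 170.7; python3 -m inch '[[0,0,-0.2,0,0,0,0.2],[0,0,-0.6,0,0,0,0.2],[0,0,-1.2,0,0,0,0.2],[0,0,-1.8,0,0,0,0.2],[0,0,-2.4,0,0,0,0.2]]' >/dev/null; python3 -m inch '[[0,1.0,0,0,0,0,0.2],[0,2.0,0,0,0,0,0.2],[0,2.6,0,0,0,0,0.2],[0,2.6,0,0,0,0,0.2]]' >/dev/null; python3 rem.py 534.5 72.7 125 170.7; python3 tilt.py; python3 - <<'E'
from h import *
im,d=snapshot('top'); im2,_=snapshot('side')
a=cv2.resize(im[185:305,220:370,::-1],(400,320),interpolation=cv2.INTER_CUBIC); b=cv2.resize(im2[190:340,210:400,::-1],(400,320),interpolation=cv2.INTER_CUBIC)
cv2.imwrite('pics/end.png',np.hstack([a,b]))
E
```

```text
t 8.75 pos [531.3  72.5 121.9] yaw 174.8 F [ 0.4 -0.  -0.6] M [-0.04 -0.05  0.03] w 51.3 q6 -2.17
need [-0.062  0.009 -0.062] [-0.001 -0.002  0.072]
t 9.88 pos [543.9 203.7 243.6] yaw 174.8 F [0.  0.4 0. ] M [-0.02  0.02  0.02] w 51.3 q6 -2.36
need [-0.049 -2.626  2.372] [-0.    -0.     0.072]
tilt x -0.0001 tilt y -0.0002 front z 117.2 inl 0.96 3829
```

View pics/end.png

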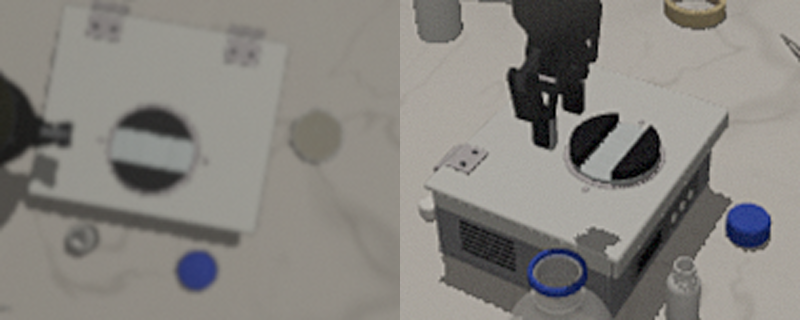

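The slot lies crosswise, at about (150,150) in the left half of the picture. The panel is level (tilt 0.000), the tool is clear and the bystanders are where they were. I'll check the angle, then hand in.

```bash
python3 - <<'E'
from meas import *
im,d=snapshot('top'); o=fit('top',im,d,(255,218,298,264)); a,b=[x[3].mean(0) for x in o]; e=a-b; ang=np.degrees(np.arctan2(e[1],e[0])); print('normal',ang, 'vs -9.3 or 170.7')
E
python3 tilt.py
```

```text
top 97 [273.9 250.9] [500.4  79.3 137.2]
top 85 [277.7 230.3] [566.8  68.1 137.4]
normal 171.02170851922168 vs -9.3 or 170.7
tilt x -0.0 tilt y -0.0003 front z 117.2 inl 0.96 3852
```

```bash
python3 -c "from rig import *; print(job_done())"
```

```text
the job is handed in; nothing more can be done
None
```

The panel is pressed down and locked: after release it stayed level, the slot is crosswise to within about 1° by camera, the bystanders in view looked unmoved, and I handed the job in about 10 s into the 43 s limit.

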